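Wind the hold-down jack onto an offcut

TASK

Lay the thin dark offcut between the guides of the hold-down jack and slide it in, without ramming it, until it is fully home against the end stop. Then wind the crank clockwise until the foot has come down and bears on the offcut with a firm load of about 45 N, not overtightening it, and let go. Leave the other things on the saw alone.

Things in the scene. Friction and masses are not known exactly. Their poses are not given: they have to be found in the camera images.
- jig: fixed hold-down jack on a plywood base 110 x 290 x 12 mm. Origin: under the foot, at the saw top. y runs along the guides, away from the end stop; z up. Base reaches y -150 to +140. Grey gear column and crank at y -105, an arm (top 106 mm high, 26 wide) reaching to a tube (32 mm wide, top 113 mm) over the origin; steel screw in it stands up to 140 mm high
- foot_axis (a point): point on top of the plywood base below the middle of the foot; axes as the jack's. Wood guides 10 mm high, 35 mm apart, y -15 to +30 mm, mouths flared to y +45. Offcut home: its middle at y +40, x 0, long side along y. The sprung rubber foot (24 mm wide) starts 12 to 33 mm above the offcut's top, not measured: 0.4 to 1.1 turns. Firm load on the offcut: 25 to 65 N; over 90 N bruises it
- end_stop: wood bar 60 x 12 x 11 mm across the inner end of the guides; origin under its middle. Its face towards the guides' mouth is 15 mm behind the foot axis (y = -15 mm). Pushing on it with over 25 N is ramming
- offcut: the work: thin dark walnut strip, 30 (x) x 110 (y) x 12 mm, about 25 g, loose and flat on the saw top at the left; origin in the middle of its underside. Either end may go to the stop. Best gripped across its 30 mm width near the outer end, clear of guides and arm
- crank_axis (a point): point on the crank's upright axis, 156 mm above the saw top, at mid height of the handle; fixed. The crank turns about it, clockwise seen from above to lower the foot 5 mm a radian
- crank_handle (a point): middle of the upright black handle at the crank's end: 19 mm thick, 50 mm tall (top 181 mm above the saw top), 50 mm from the axis, spins freely on its pin, moves with the crank. Winding takes about 7 N at the handle and the crank stays where left (at rest less may be felt). With the foot on the work the load rises by about 67 N a radian, felt as about 6.7 N a radian at the handle
- square_block: bystander: reddish wood block 40 x 45 x 25 mm, loose; origin under its middle. Do not move it
- screw_tin: bystander: round open tin of screws, 69 mm wide, 54 high, loose; origin under its middle. Do not move it
- tape: bystander: yellow tape measure 38 x 101 x 68 mm, loose; origin at its underside. Do not move it
- brass_block: bystander: brass setup block 25 x 51 x 25 mm, loose; origin under its middle. Do not move it

How it is judged:
On the way, in this order (a step that is already met when the one before it is completed fails the run):
1. the offcut lies flat between the guides, fully home against the end stop (within 4 mm), the foot not yet on it (y of offcut in the frame of foot_axis below 0.044 m and x of offcut in the frame of foot_axis between -0.005 and 0.005 m and z of offcut in the frame of foot_axis below 0.003 m and contact force between foot_c0 and offcut below 1 N), for 0.2 s.
2. the foot bears on the offcut with 25 to 65 N (contact force between foot_c0 and offcut between 25 and 65 N), for 0.2 s.
At the end, for the whole second after the job is handed in: the offcut lies flat between the guides within 4 mm of the end stop and 5 mm of the middle, at rest, and the foot bears on it with 25 to 65 N (all of step 2 and y of offcut in the frame of foot_axis below 0.044 m and x of offcut in the frame of foot_axis between -0.005 and 0.005 m and z of offcut in the frame of foot_axis below 0.003 m and linear speed of offcut below 0.01 m/s); the robot touches nothing.
It fails at once if the foot loads the offcut with more than 90 N (contact force between foot_c0 and offcut above 90 N).
It fails at once if the offcut is rammed against the end stop with more than 25 N (contact force between offcut and end_stop above 25 N).
It fails at once if a bystander is moved by more than 20 mm (distance of any of square_block, screw_tin, tape, brass_block from where it was at the start of the episode above 0.02 m).
It also fails if it takes over 67 s, if anything falls off the work surface, if the arm or the gripper's body presses on something with over 40 N, if the wrist force passes 120 N, or if a joint passes its speed limit or range.

ROBOT

A 6-joint arm with a two-finger parallel gripper is mounted at the origin on a cart in front of the work surface, level with it; the furniture and walls round the work are solid. World frame = base frame: x ahead of the robot, y to its left, z up, the work surface at z = 0. Lengths are in m, angles in rad, forces in N, time in s.
With the tool pointing down it reaches from about 0.35 to 0.85 m from the base axis. Payload 8.1 kg.
Tool frame: the origin (TCP) lies at the very end of the fingers, on their centre line; the grasp point (between the pads) lies 19 mm behind it; z points along the fingers, y is the line along which they close (so a half turn about z gives the same grasp; the last joint's range is limited). The gripper opens to 93 mm and grips with 3 to 60 N. Pads are 15 mm wide; open, the fingers measure 128 mm over their backs; the gripper's body (75 mm by 188 mm) begins 65 mm behind the grasp point.
Start: joints at [-0.085, 0.13, 1.488, -0, 1.523, -0.085], TCP at [0.6, 0, 0.219] pointing down, gripper open.
Joint ranges: [-2.96, 2.96], [-0.89, 2.26], [0.02, 2.5], [-1.34, 4.48], [0, 2.73], [-2.66, 2.66]. Speed limits (rad/s): [2.39, 2.39, 2.79, 3.14, 3.14, 3.14].

INTERFACE

Orientations are given as a rotation vector (axis times angle).
In Python, from plant import robot gives the robot as it stands.
- The arm moves only by the tool play_rows, never from a script. Its argument "deltas" is one flat list of numbers, 5 for each row, row after row: the shift along the tool's x, y, z in mm, then the turn about the tool's z in degrees, then the finger opening in mm, from 0 to 93. A call has 1 to 10 rows; each row shifts and turns the commanded pose from where the row before left it, along the tool's axes as they then stand; what a row does not reach is not made up. A row lasts 1/12 s, in which the tool goes at most 41.7 mm and 7.16 degrees, less where a joint would pass 70% of its speed; a pose out of reach is approached as far as the arm can. A call with a gripper value outside its range is refused whole. The fingers move at their own pace and stop on an object; "newtons" is the grip in N (left out, the last holds). Time passes only in rows, so rows that do not move let the fingers close. It gives the time, the measured TCP pose, the force, the opening and the grip force at its end, in the units of the state.
- robot.read_state(): the state, without advancing time (a new reading comes with each control period).
- robot.read_camera(name): name is "scene" or "side" or "wrist"; returns a dict with "pixels" (420x560x3 uint8, blue, green, red), "mtx" (3x3 intrinsics, pixels), "eye" and "rotation" of the camera in the world. Camera axes: x right, y up, looking along -z (the intrinsics and any distortion apply to the point x, -y, -z); pixel columns grow to the right and rows downward; lengths in m; the calibration is good to about 2 mm. A picture is of the moment at which its call begins. There is no depth.
- robot.close_job(): hands the job in; it is judged then, once.
The state is a dict: "t": time; "q": joint angles; "dq": joint speeds; "joint_torque": joint torques, N m; "tool_pos": TCP position; "orientation": TCP orientation; "force": force on the tool from outside, world axes, zero at the start; "wrist_torque": the same for the moment, N m; "opening": finger opening in m; "gripper_force": force on a finger pad.
Only numpy, scipy, OpenCV 4.12 (cv2) and the standard library are available. Lean on these libraries where they do the work, as an engineer would, in place of code of your own. Each camera call takes 0.05 s, during which the arm holds its last target. There are 200 camera calls.

## Working session

There is one attempt and no reset: what is moved stays moved. The work goes in short steps, Python scripts to look and compute and a tool call to move; the robot and the scene stay as the last step left them, time stands still between calls to the robot, and variables do not carry over. Pictures are saved under pics/ and viewed, at most 10 in all, crops included, and the job is handed in when it is done.

Besides the shell and the picture viewer there is one more tool, called after "Request:" as name(argument=value, ...) on one line, values as JSON. play_rows: Moves the arm, as the interface text tells. Its arguments: {"type":"object","properties":{"deltas":{"type":"array"},"newtons":{"type":"number"}},"required":["deltas"]}

```bash
mkdir -p pics; cat > h.py <<'E'
import numpy as np, cv2
from plant import robot
def ray(c,u,v):
    K=np.array(c["mtx"]);d=np.linalg.inv(K)@[u,v,1];d=np.array([d[0],-d[1],-d[2]])
    return np.array(c["eye"]),np.array(c["rotation"])@d
def onz(c,u,v,z):
    e,d=ray(c,u,v);return e+d*(z-e[2])/d[2]
def proj(c,p):
    q=np.array(c["rotation"]).T@(np.array(p)-c["eye"]);k=np.array(c["mtx"])@[q[0],-q[1],-q[2]];return k[:2]/k[2]
E
python3 - <<'E'
from h import *
import pickle
cs={n:robot.read_camera(n) for n in("scene","side","wrist")}
pickle.dump(cs,open("c0.pkl","wb"))
for n,c in cs.items():
    cv2.imwrite(f"pics/{n}0.png",c["pixels"]);print(n,c.keys(),c["eye"],np.array(c["rotation"]).round(2).tolist(),np.array(c["mtx"]).round(1).tolist(), c.get("dist"))
print(robot.read_state())
E
```

```text
scene dict_keys(['pixels', 'mtx', 'eye', 'rotation']) [-0.13837097  0.73648805  1.28763706] [0.34, -0.8, -2.18] [[519.7, 0.0, 279.5], [0.0, 519.7, 219.0], [0.0, 0.0, 1.0]] None
side dict_keys(['pixels', 'mtx', 'eye', 'rotation']) [ 0.18625185 -0.651831    0.75761127] [0.9, -0.22, -0.45] [[412.0, 0.0, 278.5], [0.0, 412.0, 207.1], [0.0, 0.0, 1.0]] None
wrist dict_keys(['pixels', 'mtx', 'eye', 'rotation']) [0.59872994 0.07649337 0.38336217] [-0.28, 0.0, 0.0] [[366.5, 0.0, 269.4], [0.0, 366.5, 209.5], [0.0, 0.0, 1.0]] None
{'t': 0.15, 'q': array([-8.54373258e-02,  1.30965282e-01,  1.48901195e+00, -2.77700344e-06,
        1.52303043e+00, -8.54076276e-02]), 'dq': array([ 0.00026987, -0.00105679, -0.00216282,  0.00048582, -0.00093205,
        0.00074119]), 'joint_torque': array([ 8.59073725e-05, -5.60473788e+01, -4.92333663e+01,  7.68201635e-02,
        3.05504061e-02, -1.41810942e-04]), 'tool_pos': array([5.99559705e-01, 3.66054712e-05, 2.17851257e-01]), 'orientation': array([-2.22071004e+00, -2.22064439e+00,  1.43468762e-03]), 'force': array([ 0.01759274, -0.53951861,  0.25412859]), 'wrist_torque': array([ 0.01415588, -0.00894325, -0.02941791]), 'gripper_force': 0.0, 'opening': 0.09298147085621758}
```

View pics/scene0.png

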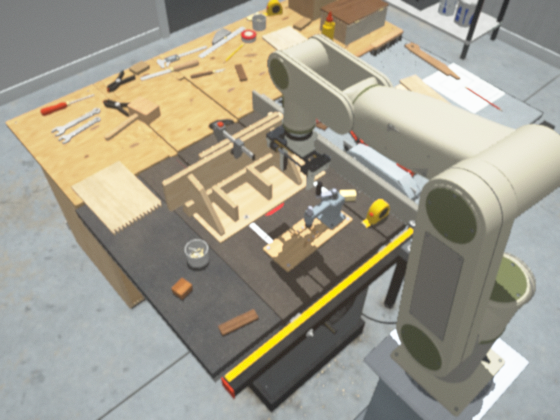

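View pics/side0.png

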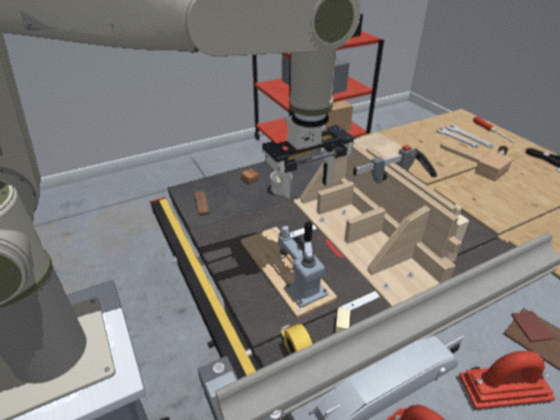

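The scene view shows the offcut at (238,322), the red block at (181,288), the tin at (197,254), the jig at about (310,235) and the tape at (377,212). The side view shows the jig column at about (305,275), the black handle at (308,238) and the offcut at (202,202).

```bash
sed -i 's/np.array(c\["rotation"\])/cv2.Rodrigues(np.array(c["rotation"],float))[0]/g' h.py
python3 - <<'E'
from h import *
import pickle
cs=pickle.load(open("c0.pkl","rb"))
a=cs["scene"]["pixels"][175:345,160:400];b=cs["side"]["pixels"][180:330,180:380]
def g(im,x0,y0,s):
    o=cv2.resize(im,None,fx=s,fy=s,interpolation=cv2.INTER_CUBIC)
    for i in range(0,im.shape[1],20):
        cv2.putText(o,str(x0+i),(int(i*s),8),0,.3,(255,255,255),1);cv2.line(o,(int(i*s),0),(int(i*s),3),(0,255,0),1)
    for i in range(0,im.shape[0],20):
        cv2.putText(o,str(y0+i),(0,int(i*s)+3),0,.3,(255,255,255),1)
    return o
cv2.imwrite("pics/sc.png",g(a,160,175,3.3));cv2.imwrite("pics/sd.png",g(b,180,180,3.9))
# offcut mask in scene
c=cs["scene"];im=c["pixels"];hsv=cv2.cvtColor(im,cv2.COLOR_BGR2HSV)
print(hsv[322,238],hsv[290,181],hsv[310,200])
m=((hsv[...,0]<14)&(hsv[...,1]>95)&(hsv[...,2]>45)).astype(np.uint8);
k,l,s,ce=cv2.connectedComponentsWithStats(m)
for i in range(1,k):
    if s[i,4]>60 and 150<ce[i][0]<400 and 180<ce[i][1]<350:
        cn=cv2.findContours((l==i).astype(np.uint8),0,2)[0][0][:,0]
        w=np.array([onz(c,*p,0.012)[:2] for p in cn],np.float32)
        print(ce[i],s[i,4],cv2.minAreaRect(w))
print(onz(c,377,212,0),onz(c,197,260,0))
E
```

```text
[ 14 121 165] [ 15 148 223] [ 23  10 107]
[274.5049505  209.27722772] 101 ((0.6810105443000793, 0.002278052270412445), (0.01816297136247158, 0.08090535551309586), 0.34696826338768005)
[178.36842105 284.19736842] 76 ((0.649395227432251, 0.4012683629989624), (0.020599661394953728, 0.049439687281847), 6.618921279907227)
[237.8852459  321.66393443] 244 ((0.44203874468803406, 0.34740522503852844), (0.1075066402554512, 0.03112906590104103), 78.35784149169922)
[ 0.46093902 -0.24835811  0.        ] [0.691027   0.30647161 0.        ]
```

View pics/sc.png

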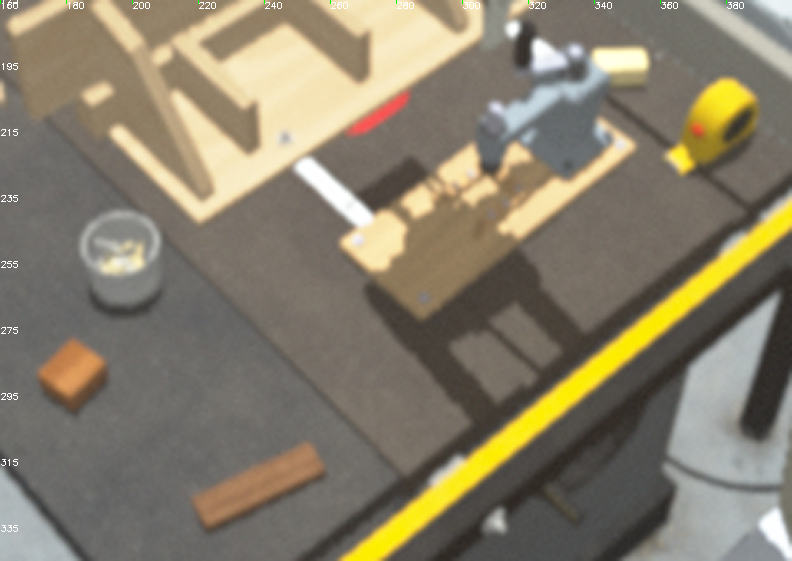

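View pics/sd.png

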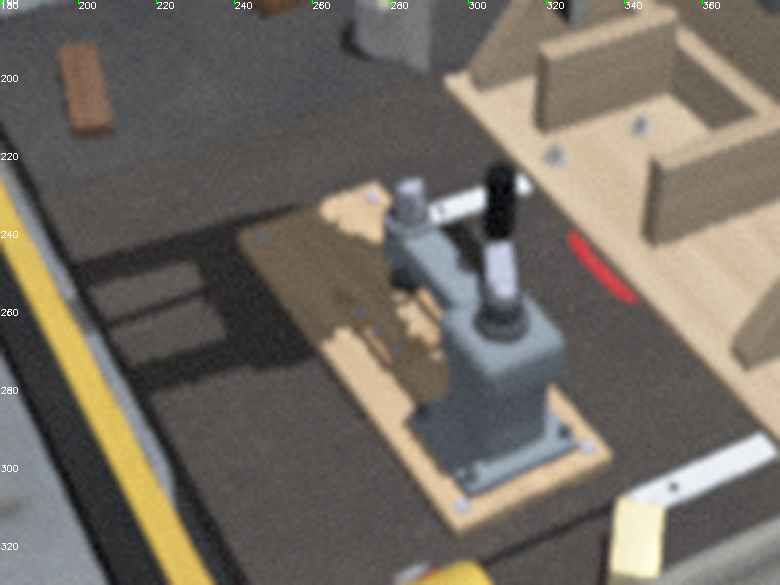

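The crops show the base corners: scene (263,248), (288,272), (353,219); side (241.5,240), (277,227), (337,297), (298,313). The handle spans (318,183)-(320,194) in scene and (308,223)-(307,241) in side. The offcut's long axis points toward the jig's left.

```bash
python3 - <<'E'
from h import *
import pickle
cs=pickle.load(open("c0.pkl","rb"))
S,D=cs["scene"],cs["side"]
P=[onz(S,*p,.012) for p in((263,248.3),(287.6,272),(352.7,219.2))];Q=[onz(D,*p,.012) for p in((241.5,240.3),(276.9,226.7),(336.7,297.2),(297.7,312.5))]
print(np.round(P,4));print(np.round(Q,4))
def tri(a,b):
    e1,d1=ray(S,*a);e2,d2=ray(D,*b);t=np.linalg.lstsq(np.c_[d1,-d2],e2-e1,rcond=None)[0]
    return (e1+d1*t[0]).round(4),(e2+d2*t[1]).round(4)
print(tri((319,188.2),(307.8,232)))
print("screw top",tri((160+497/3.3,175+106/3.3),(180+410/3.9,180+183/3.9)))
W=cs["wrist"];print(cv2.Rodrigues(np.array(W["rotation"],float))[0].round(2))
for p in Q: print(proj(W,p).round(0))
# offcut in side
c=D;im=c["pixels"]
hsv=cv2.cvtColor(im,cv2.COLOR_BGR2HSV);print(hsv[202,202])
m=((hsv[...,0]<16)&(hsv[...,1]>70)).astype(np.uint8)
k,l,s,ce=cv2.connectedComponentsWithStats(m);i=l[202,202]
cn=cv2.findContours((l==i).astype(np.uint8),0,2)[0][0][:,0]
w=np.array([onz(c,*p,0.010)[:2] for p in cn],np.float32);print(i,s[i],cv2.minAreaRect(w))
E
```

```text
[[ 0.5868  0.1338  0.012 ]
 [ 0.4735  0.1355  0.012 ]
 [ 0.4863 -0.1574  0.012 ]]
[[ 0.4835  0.1253  0.012 ]
 [ 0.594   0.1309  0.012 ]
 [ 0.5989 -0.1576  0.012 ]
 [ 0.4974 -0.1531  0.012 ]]
(array([ 0.565 , -0.0691,  0.1551]), array([ 0.5672, -0.0692,  0.1565]))
screw top (array([ 0.5388, -0.0108,  0.1359]), array([ 0.5418, -0.0108,  0.1377]))
[[ 1.   -0.    0.  ]
 [-0.    0.96  0.28]
 [-0.   -0.28  0.96]]
[147.  50.]
[265.  44.]
[270. 316.]
[181. 312.]
[ 13  91 132]
79 [195 191  13  24 218] ((0.4462259113788605, 0.3433936834335327), (0.11607223749160767, 0.02935851365327835), 77.36068725585938)
```

View pics/wrist0.png

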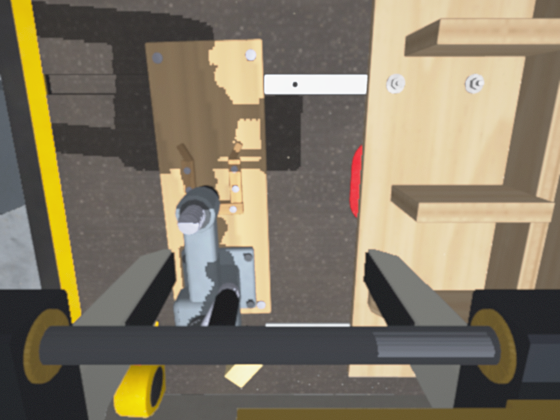

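The wrist view shows the base corners at (147,44), (262,39) and (271,312), the guide mouths at about (183,148)/(238,147), the screw top at (190,225), and the handle at (218,300).

```bash
python3 - <<'E'
from h import *
import pickle
W=pickle.load(open("c0.pkl","rb"))["wrist"]
print(np.round([onz(W,*p,.012) for p in((147,43.5),(262,39.5),(271,312))],4))
im=W["pixels"];hsv=cv2.cvtColor(im,cv2.COLOR_BGR2HSV)
# right edge and top edge of base by gradient
g=cv2.cvtColor(im,cv2.COLOR_BGR2GRAY).astype(int)
R=[]
for v in list(range(50,72,3))+list(range(110,150,4))+list(range(180,300,6)):
    r=np.diff(cv2.GaussianBlur(g.astype(np.float32),(3,3),0)[v,245:290]);u=245+int(np.argmin(r))+.5;R.append(onz(W,u,v,.012)[:2])
R=np.array(R);p=np.polyfit(R[:,1],R[:,0],1)
for _ in range(3):
    k=abs(np.polyval(p,R[:,1])-R[:,0])<.003;p=np.polyfit(R[k,1],R[k,0],1)
print("right edge x=",p,k.sum(),len(k))
T=[]
for u in range(200,256,4):
    r=np.diff(cv2.GaussianBlur(g.astype(np.float32),(3,3),0)[25:60,u]);v=25+int(np.argmax(r))+.5;T.append(onz(W,u,v,.012)[:2])
print("top y",np.median(np.array(T)[:,1]))
L=[]
for v in range(170,300,6): pass
for u,v in((190,225),): print("screw",onz(W,u,v,.14))
cv2.imwrite("pics/w2.png",cv2.resize(im[120:345,140:300],None,fx=2.6,fy=2.6,interpolation=cv2.INTER_CUBIC))
E
```

```text
[[ 0.4842  0.1309  0.012 ]
 [ 0.5916  0.1343  0.012 ]
 [ 0.6003 -0.1525  0.012 ]]
right edge x= [-0.02973681  0.5951041 ] 31 38
top y 0.13430559086938051
screw [ 0.54298842 -0.00475566  0.14      ]
```

View pics/w2.png

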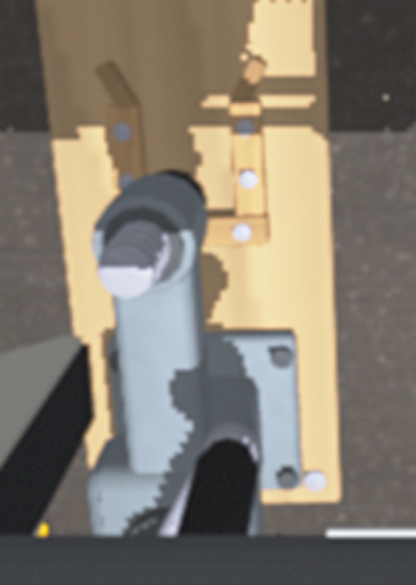

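Request:
play_rows(deltas=[38.4,-14.8,0,0,93,38.4,-14.8,0,0,93,38.4,-14.8,0,0,93,38.4,-14.8,0,0,93,38.4,-14.8,0,0,93,38.4,-14.8,0,0,93,38.4,-14.8,0,0,93,38.4,-14.8,0,0,93,38.4,-14.8,0,0,93,38.4,-14.8,0,0,93])

```text
t: 0.98
tool_pos: [0.4507, 0.3857, 0.2184]
orientation: [2.221, 2.221, -0.0]
force: [0.8, 0.1, 0.3]
opening: 0.0925
gripper_force: 0.0
```

Request:
play_rows(deltas=[0,0,10,6,60,0,0,10,6,60,0,0,10,0,60,0,0,10,0,60,0,0,0,0,60,0,0,0,0,60], newtons=15)

```text
t: 1.48
tool_pos: [0.4517, 0.3831, 0.1776]
orientation: [-2.44, -1.979, 0.003]
force: [-0.3, 0.8, 0.2]
opening: 0.0611
gripper_force: 0.0
```

```bash
cat > w.py <<'E'
from h import *
import sys,pickle
def tool():
    s=robot.read_state();return s,np.array(s["tool_pos"]),cv2.Rodrigues(np.array(s["orientation"],float))[0]
E
python3 - <<'E'
from w import *
c=robot.read_camera("wrist");pickle.dump(c,open("c1.pkl","wb"));im=c["pixels"];cv2.imwrite("pics/w3.png",im)
s,p,R=tool();print(p,R.round(3).tolist(),s["opening"],s["t"],s["force"])
hsv=cv2.cvtColor(im,cv2.COLOR_BGR2HSV)
m=((hsv[...,0]<16)&(hsv[...,1]>70)&(hsv[...,2]>50)).astype(np.uint8)
k,l,st,ce=cv2.connectedComponentsWithStats(m)
for i in range(1,k):
    if st[i,4]>400:
        cn=cv2.findContours((l==i).astype(np.uint8),0,2)[0][0][:,0]
        w=np.array([onz(c,*q,0.012)[:2] for q in cn],np.float32);r=cv2.minAreaRect(w);print(ce[i],st[i],r)
        d=R.T@(np.array([*r[0],0.012])-p);print("tool",d*1000)
E
```

```text
[0.45222909 0.38343311 0.1785264 ] [[0.207, 0.978, -0.0], [0.978, -0.207, -0.0], [-0.0, -0.0, -1.0]] 0.06012890313013757 1.5333 [ 0.63752817 -0.52636754 -0.297587  ]
[470.37056277 124.29437229] [ 433   93   71   68 2310] ((0.6342775225639343, 0.40218624472618103), (0.05122332647442818, 0.051867879927158356), 11.889607429504395)
tool [ 56.09851528 174.28261888 166.44182522]
[271.39277523 222.47849771] [ 256  168   33  111 3488] ((0.4457424283027649, 0.3486056625843048), (0.11050370335578918, 0.029777919873595238), 77.49813079833984)
tool [-35.35785345   0.92725021 166.53838343]
```

View pics/w3.png

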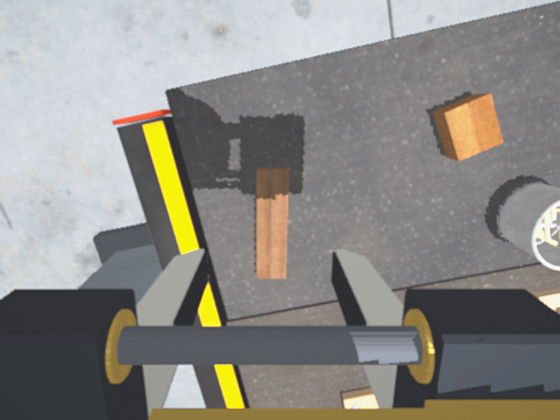

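The wrist view shows the offcut at (271,222), centred between the fingers, with the block at (470,124) and the tin at (540,220) both clear of the path.

Request:
play_rows(deltas=[4.6,0.9,20,0.5,60,0,0,30,0,60,0,0,30,0,60,0,0,30,0,60,0,0,30,0,60,0,0,20,0,60,0,0,10,0,60,0,0,4.5,0,60,0,0,0,0,60,0,0,0,0,60])

```text
t: 2.37
tool_pos: [0.4551, 0.389, 0.0059]
orientation: [2.45, 1.966, 0.004]
force: [-1.1, -0.4, 0.7]
opening: 0.0598
gripper_force: 0.0
```

Request:
play_rows(deltas=[0,0,0,0,20,0,0,0,0,20,0,0,0,0,20,0,0,0,0,20,0,0,0,0,20,0,0,0,0,20,0,0,0,0,20,0,0,0,0,20], newtons=20)

```text
t: 3.03
tool_pos: [0.454, 0.3885, 0.0045]
orientation: [-2.45, -1.966, -0.001]
force: [-0.7, -0.3, 3.7]
opening: 0.0296
gripper_force: 20.0
```

Request:
play_rows(deltas=[0,0,-20,0,20,0,0,-20,0,20,0,0,-15,-7.1,20,0,0,0,-7.1,20,-30,9,0,0,20,-30,9,0,0,20,-30,9,0,0,20,-30,9,0,0,20,-30,9,0,0,20,-30,9,0,0,20])

```text
t: 3.87
tool_pos: [0.5132, 0.2086, 0.0589]
orientation: [-2.188, -2.254, 0.0]
force: [-0.0, 0.2, -0.4]
opening: 0.0296
gripper_force: 20.0
```

Request:
play_rows(deltas=[-30,10,0,0,20,-20,10,0,0,20,-10,1,0,0,20,0,0,0,0,20,0,0,0,0,20,0,0,0,0,20])

```text
t: 4.37
tool_pos: [0.5353, 0.1517, 0.0589]
orientation: [-2.187, -2.254, 0.0]
force: [-0.4, 0.2, 0.0]
opening: 0.0296
gripper_force: 20.0
```

```bash
python3 - <<'E'
from w import *
c=robot.read_camera("wrist");pickle.dump(c,open("c2.pkl","wb"));im=c["pixels"]
s,p,R=tool();print(p,R.round(3).tolist(),s["opening"],s["t"],s["force"])
W=pickle.load(open("c0.pkl","rb"))["wrist"]
for n,(u,v) in dict(Rin=(232,180),Rin2=(232,120),Lin=(138,140),Rout=(265,180),Lout=(107,150)).items():
    print(n,onz(W,140+u/2.6,120+v/2.6,.022).round(4))
cv2.imwrite("pics/w4.png",im)
E
```

```text
[0.5353224  0.15192245 0.05897774] [[-0.031, 1.0, -0.0], [1.0, 0.031, 0.0], [0.0, -0.0, -1.0]] 0.029712456314448542 4.4167 [0.22710189 0.12878961 0.26857736]
Rin [ 0.5579 -0.0061  0.022 ]
Rin2 [0.5586 0.0174 0.022 ]
Lin [0.5223 0.0096 0.022 ]
Rout [ 0.5707 -0.0061  0.022 ]
Lout [0.5101 0.0057 0.022 ]
```

View pics/w4.png

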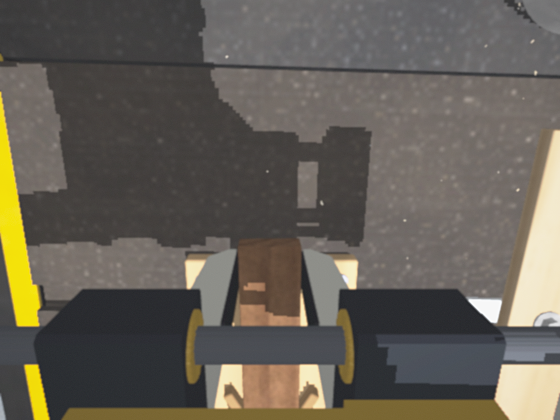

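The offcut sits centred between the fingers (240-300 px), and the flared mouths at (237,400)/(303,400) are symmetric about it. It's aligned, so I'll lower and slide it.

Request:
play_rows(deltas=[0,0.4,15,0,20,0,0,15,0,20,0,0,8,0,20,0,0,3.5,0,20,0,0,0,0,20,0,0,0,0,20], newtons=10)

```text
t: 4.92
tool_pos: [0.5363, 0.1511, 0.0179]
orientation: [2.187, 2.255, 0.0]
force: [0.9, -0.1, 1.2]
opening: 0.0298
gripper_force: 10.0
```

Request:
play_rows(deltas=[-6,0,0,0,20,-6,0,0,0,20,-6,0,0,0,20,-6,0,0,0,20,-6,0,0,0,20,-6,0,0,0,20,-4,0,0,0,20,-4,0,0,0,20,0,0,0,0,20,0,0,0,0,20])

```text
t: 5.75
tool_pos: [0.5376, 0.1065, 0.0176]
orientation: [-2.189, -2.254, -0.0]
force: [0.0, 0.1, -0.0]
opening: 0.0304
gripper_force: 10.0
```

Request:
play_rows(deltas=[-5,0,0,0,20,-5,0,0,0,20,-5,0,0,0,20,-4,0,0,0,20,-2,0,0,0,20,-1,0,0,0,20,0,0,0,0,20])

```text
t: 6.33
tool_pos: [0.5383, 0.0844, 0.0176]
orientation: [-2.189, -2.254, 0.0]
force: [-0.5, -0.3, -0.4]
opening: 0.0299
gripper_force: 10.0
```

Request:
play_rows(deltas=[-1,0,0,0,20,-1,0,0,0,20,-1,0,0,0,20,-1,0,0,0,20])

```text
t: 6.67
tool_pos: [0.5384, 0.0807, 0.0176]
orientation: [-2.188, -2.254, -0.0]
force: [-0.6, 1.1, -0.4]
opening: 0.0295
gripper_force: 10.0
```

Request:
play_rows(deltas=[-1,0,0,0,20,-1,0,0,0,20,-1,0,0,0,20,-1,0,0,0,20])

```text
t: 7.0
tool_pos: [0.5385, 0.0766, 0.0176]
orientation: [2.188, 2.254, 0.0]
force: [-1.3, -1.1, -0.7]
opening: 0.0299
gripper_force: 10.0
```

Request:
play_rows(deltas=[-1,0,0,0,20,-1,0,0,0,20])

```text
t: 7.17
tool_pos: [0.5386, 0.0759, 0.0177]
orientation: [-2.187, -2.253, -0.003]
force: [-1.1, 10.5, 0.8]
opening: 0.0299
gripper_force: 10.0
```

Request:
play_rows(deltas=[-1,0,0,0,20,-1,0,0,0,20])

```text
t: 7.33
tool_pos: [0.5385, 0.0757, 0.0178]
orientation: [-2.186, -2.252, -0.006]
force: [-1.0, 17.1, 1.5]
opening: 0.0298
gripper_force: 10.0
```

Request:
play_rows(deltas=[-1,0,0,0,20,-1,0,0,0,20])

```text
t: 7.5
tool_pos: [0.5386, 0.0741, 0.0178]
orientation: [-2.185, -2.252, -0.006]
force: [-0.3, 17.2, 0.5]
opening: 0.0304
gripper_force: 10.0
```

Request:
play_rows(deltas=[0,0,0,0,50,0,0,0,0,50,0,0,0,0,50,0,0,0,0,50,0,0,0,0,50,0,0,-10,0,50,0,0,-20,0,50,0,0,-30,0,50,0,0,-40,0,50,0,0,-40,0,50])

```text
t: 8.33
tool_pos: [0.5376, 0.0705, 0.159]
orientation: [-2.188, -2.253, 0.002]
force: [1.5, 0.7, 0.2]
opening: 0.05
gripper_force: 0.0
```

Request:
play_rows(deltas=[0,0,-40,0,50,0,0,-30,0,50,0,0,0,0,50,0,0,0,0,50])

```text
t: 8.67
tool_pos: [0.5404, 0.0706, 0.2314]
orientation: [2.185, 2.251, 0.007]
force: [-0.2, -0.3, -1.0]
opening: 0.0501
gripper_force: 0.0
```

```bash
python3 - <<'E'
from w import *
c=robot.read_camera("wrist");d=robot.read_camera("side");e=robot.read_camera("scene");pickle.dump((c,d,e),open("c3.pkl","wb"));im=c["pixels"]
s,p,R=tool();print(p,R.round(3).tolist(),s["opening"],s["t"],s["force"])
cv2.imwrite("pics/w5.png",np.hstack([im[:,100:460],cv2.resize(d["pixels"][210:315,220:330],(440,420),interpolation=cv2.INTER_CUBIC)]))
E
```

```text
[0.53781642 0.0705926  0.22625775] [[-0.03, 1.0, -0.002], [1.0, 0.03, -0.0], [-0.0, -0.002, -1.0]] 0.05035359063686025 8.8167 [ 0.52482638  0.98657643 -0.86530973]
```

View pics/w5.png

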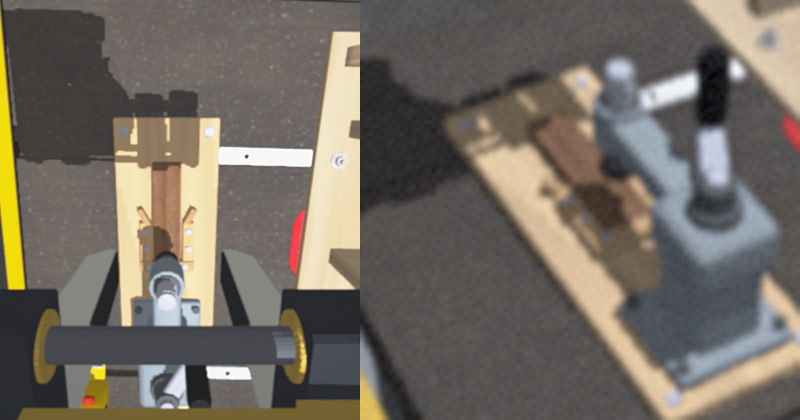

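The wrist half shows the offcut between the guides with its outer end at (267,163) in the full image and the base edge at row 118. The handle is still at (295,385).

```bash
python3 - <<'E'
from w import *
c,d,e=pickle.load(open("c3.pkl","rb"));W=pickle.load(open("c0.pkl","rb"))["wrist"]
print("offcut end",onz(c,267,163,.024),"base edge",onz(c,267,118,.012))
print("handle bottom",onz(W,229.6,292,.131))
def blob(c,x0,x1,y0,y1):
    g=c["pixels"][y0:y1,x0:x1].max(2);m=(g<45).astype(np.uint8);k,l,s,ce=cv2.connectedComponentsWithStats(m)
    for i in range(1,k):
        if s[i,4]>15: print(s[i]+[x0,y0,0,0,0],ce[i]+[x0,y0])
    i=1+np.argmax(s[1:,4]);return ce[i]+[x0,y0]
a=blob(e,308,330,175,200);b=blob(d,298,318,216,246)
e1,d1=ray(e,*a);e2,d2=ray(d,*b);t=np.linalg.lstsq(np.c_[d1,-d2],e2-e1,rcond=None)[0];print(e1+d1*t[0],e2+d2*t[1])
print("on .156:",onz(e,*a,.156),onz(d,*b,.156))
s,p,R=tool();print(s["q"])
E
```

```text
offcut end [0.53791962 0.08920247 0.024     ] base edge [0.53670685 0.133403   0.012     ]
handle bottom [ 0.56803209 -0.06182344  0.131     ]Traceback (most recent call last):
  File "<stdin>", line 10, in <module>
  File "<stdin>", line 9, in blob
    return _wrapfunc(a, 'argmax', axis=axis, out=out, **kwds)
    return bound(*args, **kwds)
ValueError: attempt to get argmax of an empty sequence
```

Request:
play_rows(deltas=[-20,3.6,0,0,60,-20,3.6,0,0,60,-20,3.6,0,0,60,-20,3.6,0,0,60,-20,3.6,0,0,60,-20,3.6,0,0,60,-19.5,3.7,0,0,60,0,0,0,0,60,0,0,10,0,60,0,0,10,0,60], newtons=35)

```text
t: 9.65
tool_pos: [0.5678, -0.0675, 0.2061]
orientation: [-2.188, -2.253, 0.0]
force: [-0.6, 1.0, 0.0]
opening: 0.06
gripper_force: 0.0
```

Request:
play_rows(deltas=[0,0,10,0,60,0,0,10,0,60,0,0,10,0,60,0,0,10,0,60,0,0,10,0,60,0,0,10,0,60,0,0,0,0,60,0,0,0,0,60])

```text
t: 10.32
tool_pos: [0.5676, -0.0678, 0.1468]
orientation: [-2.187, -2.253, 0.001]
force: [0.2, 0.1, 0.8]
opening: 0.0602
gripper_force: 0.0
```

Request:
play_rows(deltas=[0,0,0,0,10,0,0,0,0,10,0,0,0,0,10,0,0,0,0,10,0,0,0,0,10,0,0,0,0,10,0,0,0,0,10,0,0,0,0,10,0,0,0,0,10], newtons=40)

```text
t: 11.07
tool_pos: [0.5677, -0.0681, 0.1478]
orientation: [-2.188, -2.254, 0.001]
force: [-4.3, -1.2, 4.6]
opening: 0.0185
gripper_force: 40.0
```

```bash
python3 - <<'E'
from w import *
c=robot.read_camera("wrist");s,p,R=tool();print(p,s["force"],s["opening"],s["t"])
im=c["pixels"];q=proj(c,p);h=[proj(c,p+R@np.array([x,0,-.035])) for x in(-.0095,0,.0095)];print(q,h)
cv2.imwrite("pics/w6.png",cv2.resize(im[200:420,170:370],(600,600)))
E
```

```text
[ 0.56773382 -0.06808029  0.14770901] [-4.77944228 -1.19330806  4.20913503] 0.01811119979953142 11.1167
[271.26630028 265.74328661] [array([271.72971721, 323.56639395]), array([271.76889911, 302.80491759]), array([271.80950928, 281.28664156])]
```

```bash
cat > arc.py <<'E'
import numpy as np,sys
# arc.py cx cy r th0 step n [calls]: rows in tool axes (tool x=(-.030,1), y=(1,.030)), from a point on the circle
cx,cy,r,t0,st,n=map(float,sys.argv[1:7]);X=np.array([-.030,1]);Y=np.array([1,.030])
px,py=(float(sys.argv[7]),float(sys.argv[8])) if len(sys.argv)>8 else (cx+r*np.cos(np.radians(t0)),cy+r*np.sin(np.radians(t0)))
P=np.array([px,py])
for i in range(int(n)):
    t=np.radians(t0-st*(i+1));Q=np.array([cx+r*np.cos(t),cy+r*np.sin(t)]);d=(Q-P)*1000;P=Q
    print(round(d@X,1),round(d@Y,1),end=" | " if (i+1)%5 else "\n")
print(Q)
E
python3 arc.py .5434 -.111 .0495 60.5 5 20
```

```text
-2.4 3.6 | -2.7 3.4 | -3.0 3.1 | -3.2 2.9 | -3.5 2.6
-3.7 2.2 | -3.9 1.9 | -4.0 1.6 | -4.1 1.2 | -4.2 0.8
-4.3 0.5 | -4.3 0.1 | -4.3 -0.3 | -4.3 -0.7 | -4.2 -1.0
-4.1 -1.4 | -4.0 -1.7 | -3.8 -2.1 | -3.6 -2.4 | -3.4 -2.7
[ 0.58159542 -0.14248587]
```

Request:
play_rows(deltas=[-2.4,3.6,0,0,10,-2.7,3.4,0,0,10,-3.0,3.1,0,0,10,-3.2,2.9,0,0,10,-3.5,2.6,0,0,10])

```text
t: 11.53
tool_pos: [0.5837, -0.0815, 0.1477]
orientation: [-2.186, -2.253, -0.0]
force: [-7.3, 3.7, 4.4]
opening: 0.0184
gripper_force: 40.0
```

Request:
play_rows(deltas=[-3.7,2.2,0,0,10,-3.9,1.9,0,0,10,-4.0,1.6,0,0,10,-4.1,1.2,0,0,10,-4.2,0.8,0,0,10])

```text
t: 11.95
tool_pos: [0.5928, -0.1004, 0.1478]
orientation: [-2.186, -2.254, -0.003]
force: [-1.4, 7.2, 3.9]
opening: 0.0182
gripper_force: 40.0
```

Request:
play_rows(deltas=[-4.3,0.5,0,0,10,-4.3,0.1,0,0,10,-4.3,-0.3,0,0,10,-4.3,-0.7,0,0,10,-4.2,-1.0,0,0,10])

```text
t: 12.37
tool_pos: [0.5933, -0.1219, 0.1479]
orientation: [2.187, 2.255, 0.006]
force: [5.0, 6.2, -0.3]
opening: 0.0185
gripper_force: 40.0
```

Request:
play_rows(deltas=[-4.1,-1.4,0,0,10,-4.0,-1.7,0,0,10,-3.8,-2.1,0,0,10,-3.6,-2.4,0,0,10,-3.4,-2.7,0,0,10])

```text
t: 12.78
tool_pos: [0.5843, -0.142, 0.148]
orientation: [2.185, 2.252, 0.007]
force: [10.3, 1.7, -4.1]
opening: 0.0185
gripper_force: 40.0
```

```bash
python3 arc.py .544 -.113 .050 -38 4 95 .5816 -.1425; cat > tf.py <<'E'
import numpy as np,sys
v=np.array(eval("["+sys.argv[1]+"]"));r=v[:,:2]-[.544,-.113];R=np.hypot(*r.T);u=r/R[:,None]
th=np.degrees(np.arctan2(*r.T[::-1]))
print(np.c_[th.round(1),(R*1e3).round(1),(-v[:,2]*u[:,1]+v[:,3]*u[:,0]).round(2),(v[:,2:4]*u).sum(1).round(2)])
E
python3 tf.py "(.5837,-.0815,-7.3,3.7),(.5928,-.1004,-1.4,7.2),(.5933,-.1219,5,6.2),(.5843,-.142,10.3,1.7)"
```

```text
-3.9 -0.6 | -2.4 -2.5 | -2.3 -2.7 | -2.1 -2.8 | -1.9 -3.0
-1.7 -3.1 | -1.4 -3.2 | -1.2 -3.3 | -1.0 -3.4 | -0.7 -3.4
-0.5 -3.5 | -0.3 -3.5 | -0.0 -3.5 | 0.2 -3.5 | 0.5 -3.5
0.7 -3.4 | 0.9 -3.4 | 1.2 -3.3 | 1.4 -3.2 | 1.6 -3.1
1.8 -3.0 | 2.0 -2.8 | 2.2 -2.7 | 2.4 -2.5 | 2.6 -2.3
2.7 -2.2 | 2.9 -2.0 | 3.0 -1.8 | 3.1 -1.5 | 3.2 -1.3
3.3 -1.1 | 3.4 -0.9 | 3.4 -0.6 | 3.5 -0.4 | 3.5 -0.1
3.5 0.1 | 3.5 0.3 | 3.4 0.6 | 3.4 0.8 | 3.3 1.1
3.2 1.3 | 3.1 1.5 | 3.0 1.7 | 2.9 1.9 | 2.8 2.1
2.6 2.3 | 2.4 2.5 | 2.3 2.7 | 2.1 2.8 | 1.9 3.0
1.7 3.1 | 1.4 3.2 | 1.2 3.3 | 1.0 3.4 | 0.7 3.4
0.5 3.5 | 0.3 3.5 | 0.0 3.5 | -0.2 3.5 | -0.5 3.5
-0.7 3.4 | -0.9 3.4 | -1.2 3.3 | -1.4 3.2 | -1.6 3.1
-1.8 3.0 | -2.0 2.8 | -2.2 2.7 | -2.4 2.5 | -2.6 2.3
-2.7 2.2 | -2.9 2.0 | -3.0 1.8 | -3.1 1.5 | -3.2 1.3
-3.3 1.1 | -3.4 0.9 | -3.4 0.6 | -3.5 0.4 | -3.5 0.1
-3.5 -0.1 | -3.5 -0.3 | -3.4 -0.6 | -3.4 -0.8 | -3.3 -1.1
-3.2 -1.3 | -3.1 -1.5 | -3.0 -1.7 | -2.9 -1.9 | -2.8 -2.1
-2.6 -2.3 | -2.4 -2.5 | -2.3 -2.7 | -2.1 -2.8 | -1.9 -3.0
[ 0.57049596 -0.1554024 ]
[[ 38.4   50.7    7.44  -3.42]
 [ 14.5   50.4    7.32   0.44]
 [-10.2   50.1    6.99   3.82]
 [-35.7   49.6    7.4    7.37]]
```

Request:
play_rows(deltas=[-3.9,-0.6,0,0,10,-2.4,-2.5,0,0,10,-2.3,-2.7,0,0,10,-2.1,-2.8,0,0,10,-1.9,-3.0,0,0,10])

```text
t: 13.2
tool_pos: [0.5721, -0.1541, 0.1478]
orientation: [2.187, 2.255, 0.006]
force: [4.7, 6.2, -0.4]
opening: 0.018
gripper_force: 40.0
```

Request:
play_rows(deltas=[-1.7,-3.1,0,0,10,-1.4,-3.2,0,0,10,-1.2,-3.3,0,0,10,-1.0,-3.4,0,0,10,-0.7,-3.4,0,0,10])

```text
t: 13.62
tool_pos: [0.5562, -0.161, 0.1479]
orientation: [2.186, 2.254, 0.006]
force: [5.5, 4.0, -1.6]
opening: 0.0183
gripper_force: 40.0
```

Request:
play_rows(deltas=[-0.5,-3.5,0,0,10,-0.3,-3.5,0,0,10,0,-3.5,0,0,10])

```text
t: 13.87
tool_pos: [0.5458, -0.1625, 0.1479]
orientation: [2.186, 2.253, 0.005]
force: [6.9, 2.6, -3.1]
opening: 0.0183
gripper_force: 40.0
```

Request:
play_rows(deltas=[0.2,-3.5,0,0,10,0.5,-3.5,0,0,10])

```text
t: 14.03
tool_pos: [0.5388, -0.1622, 0.1479]
orientation: [2.186, 2.253, 0.005]
force: [7.2, 1.3, -2.6]
opening: 0.0185
gripper_force: 40.0
```

Request:
play_rows(deltas=[0.7,-3.4,0,0,10,0.9,-3.4,0,0,10])

```text
t: 14.2
tool_pos: [0.532, -0.1609, 0.1479]
orientation: [2.186, 2.252, 0.005]
force: [8.2, 0.6, -3.6]
opening: 0.0185
gripper_force: 40.0
```

Request:
play_rows(deltas=[1.2,-3.3,0,0,10,1.4,-3.2,0,0,10,1.6,-3.1,0,0,10])

```text
t: 14.45
tool_pos: [0.5223, -0.1573, 0.1479]
orientation: [2.186, 2.252, 0.004]
force: [7.9, -0.6, -4.7]
opening: 0.0185
gripper_force: 40.0
```

Request:
play_rows(deltas=[1.8,-3.0,0,0,10,2.0,-2.8,0,0,10])

```text
t: 14.62
tool_pos: [0.5163, -0.1539, 0.1479]
orientation: [2.186, 2.252, 0.004]
force: [8.0, -1.6, -3.7]
opening: 0.0184
gripper_force: 40.0
```

Request:
play_rows(deltas=[2.2,-2.7,0,0,10,2.4,-2.5,0,0,10])

```text
t: 14.78
tool_pos: [0.5109, -0.1497, 0.1479]
orientation: [2.186, 2.251, 0.003]
force: [6.7, -2.4, -3.9]
opening: 0.0183
gripper_force: 40.0
```

Request:
play_rows(deltas=[2.6,-2.3,0,0,10,2.7,-2.2,0,0,10])

```text
t: 14.95
tool_pos: [0.5061, -0.1448, 0.1479]
orientation: [2.186, 2.251, 0.002]
force: [5.9, -3.0, -3.6]
opening: 0.0181
gripper_force: 40.0
```

Request:
play_rows(deltas=[2.9,-2.0,0,0,10,3.0,-1.8,0,0,10])

```text
t: 15.12
tool_pos: [0.502, -0.1392, 0.1479]
orientation: [2.186, 2.251, 0.002]
force: [5.6, -5.6, -4.0]
opening: 0.0184
gripper_force: 40.0
```

Request:
play_rows(deltas=[3.1,-1.5,0,0,10,3.2,-1.3,0,0,10])

```text
t: 15.28
tool_pos: [0.4988, -0.1332, 0.1479]
orientation: [2.186, 2.251, 0.001]
force: [3.4, -5.6, -2.9]
opening: 0.0183
gripper_force: 40.0
```

Request:
play_rows(deltas=[3.3,-1.1,0,0,10,3.4,-0.9,0,0,10])

```text
t: 15.45
tool_pos: [0.4964, -0.1267, 0.1479]
orientation: [2.186, 2.251, -0.0]
force: [3.7, -6.5, -1.4]
opening: 0.0183
gripper_force: 40.0
```

Request:
play_rows(deltas=[3.4,-0.6,0,0,10,3.5,-0.4,0,0,10])

```text
t: 15.62
tool_pos: [0.4949, -0.12, 0.1479]
orientation: [2.187, 2.251, -0.001]
force: [0.6, -6.5, -1.5]
opening: 0.0181
gripper_force: 40.0
```

Request:
play_rows(deltas=[3.5,-0.1,0,0,10,3.5,0.1,0,0,10])

```text
t: 15.78
tool_pos: [0.4943, -0.113, 0.1478]
orientation: [2.187, 2.252, -0.002]
force: [-0.6, -6.3, 0.4]
opening: 0.0187
gripper_force: 40.0
```

Request:
play_rows(deltas=[3.5,0.3,0,0,10,3.4,0.6,0,0,10])

```text
t: 15.95
tool_pos: [0.4947, -0.106, 0.1478]
orientation: [2.188, 2.252, -0.003]
force: [-3.0, -6.4, 1.8]
opening: 0.0184
gripper_force: 40.0
```

Request:
play_rows(deltas=[3.4,0.8,0,0,10,3.3,1.1,0,0,10])

```text
t: 16.12
tool_pos: [0.4961, -0.0992, 0.1478]
orientation: [2.188, 2.253, -0.003]
force: [-5.4, -5.9, 2.4]
opening: 0.0187
gripper_force: 40.0
```

Request:
play_rows(deltas=[3.2,1.3,0,0,10,3.1,1.5,0,0,10])

```text
t: 16.28
tool_pos: [0.4985, -0.0925, 0.1478]
orientation: [2.189, 2.253, -0.003]
force: [-6.3, -4.7, 4.3]
opening: 0.0184
gripper_force: 40.0
```

Request:
play_rows(deltas=[3.0,1.7,0,0,10,2.9,1.9,0,0,10])

```text
t: 16.45
tool_pos: [0.5017, -0.0863, 0.1477]
orientation: [-2.189, -2.253, 0.003]
force: [-8.1, -3.5, 4.6]
opening: 0.018
gripper_force: 40.0
```

Request:
play_rows(deltas=[2.8,2.1,0,0,10,2.6,2.3,0,0,10])

```text
t: 16.62
tool_pos: [0.5059, -0.0805, 0.1477]
orientation: [-2.188, -2.253, 0.003]
force: [-8.8, -2.2, 6.4]
opening: 0.0185
gripper_force: 40.0
```

Request:
play_rows(deltas=[2.4,2.5,0,0,10,2.3,2.7,0,0,10])

```text
t: 16.78
tool_pos: [0.5108, -0.0753, 0.1477]
orientation: [-2.188, -2.253, 0.003]
force: [-8.3, -0.7, 7.6]
opening: 0.0182
gripper_force: 40.0
```

```bash
python3 -c "
from w import *
s,p,R=tool();print(p,s['force'],s['wrist_torque'])"
```

```text
[ 0.51084214 -0.07531849  0.14773258] [-8.27889578 -0.6817365   7.56083749] [-0.17064348  1.50284542 -0.0132265 ]
```

Request:
play_rows(deltas=[2.1,2.8,0,0,10,1.9,3.0,0,0,10])

```text
t: 16.95
tool_pos: [0.5165, -0.0709, 0.1477]
orientation: [-2.187, -2.253, 0.002]
force: [-7.4, -0.8, 6.9]
opening: 0.0182
gripper_force: 40.0
```

Request:
play_rows(deltas=[1.7,3.1,0,0,10,1.4,3.2,0,0,10])

```text
t: 17.12
tool_pos: [0.5228, -0.0673, 0.1477]
orientation: [-2.187, -2.253, 0.002]
force: [-8.8, 0.9, 6.8]
opening: 0.0183
gripper_force: 40.0
```

Request:
play_rows(deltas=[1.2,3.3,0,0,10,1.0,3.4,0,0,10])

```text
t: 17.28
tool_pos: [0.5295, -0.0647, 0.1477]
orientation: [-2.187, -2.253, 0.001]
force: [-8.5, 2.0, 6.9]
opening: 0.0184
gripper_force: 40.0
```

Request:
play_rows(deltas=[0.7,3.4,0,0,10,0.5,3.5,0,0,10])

```text
t: 17.45
tool_pos: [0.5364, -0.0631, 0.1477]
orientation: [-2.186, -2.253, 0.001]
force: [-8.1, 3.5, 6.3]
opening: 0.0182
gripper_force: 40.0
```

Request:
play_rows(deltas=[0.3,3.5,0,0,10,0,3.5,0,0,10])

```text
t: 17.62
tool_pos: [0.5435, -0.0625, 0.1477]
orientation: [-2.186, -2.253, 0.0]
force: [-7.4, 3.3, 6.3]
opening: 0.0183
gripper_force: 40.0
```

Request:
play_rows(deltas=[-0.2,3.5,0,0,10,-0.5,3.5,0,0,10])

```text
t: 17.78
tool_pos: [0.5506, -0.0629, 0.1477]
orientation: [-2.186, -2.253, -0.0]
force: [-7.1, 3.6, 5.8]
opening: 0.0184
gripper_force: 40.0
```

Request:
play_rows(deltas=[-0.7,3.4,0,0,10,-0.9,3.4,0,0,10])

```text
t: 17.95
tool_pos: [0.5575, -0.0643, 0.1477]
orientation: [-2.186, -2.253, -0.0]
force: [-6.1, 3.0, 5.6]
opening: 0.0186
gripper_force: 40.0
```

Request:
play_rows(deltas=[-1.2,3.3,0,0,10,-1.4,3.2,0,0,10])

```text
t: 18.12
tool_pos: [0.5641, -0.0665, 0.1477]
orientation: [-2.186, -2.253, -0.001]
force: [-7.0, 5.6, 6.1]
opening: 0.0189
gripper_force: 40.0
```

Request:
play_rows(deltas=[-1.6,3.1,0,0,10])

```text
t: 18.2
tool_pos: [0.5672, -0.068, 0.1477]
orientation: [-2.186, -2.253, -0.001]
force: [-5.9, 5.2, 6.7]
opening: 0.0186
gripper_force: 40.0
```

Request:
play_rows(deltas=[-1.8,3.0,0,0,10])

```text
t: 18.28
tool_pos: [0.5702, -0.0696, 0.1477]
orientation: [-2.186, -2.253, -0.001]
force: [-7.0, 5.1, 5.3]
opening: 0.0185
gripper_force: 40.0
```

Request:
play_rows(deltas=[-2.0,2.8,0,0,10])

```text
t: 18.37
tool_pos: [0.573, -0.0715, 0.1477]
orientation: [-2.186, -2.253, -0.001]
force: [-7.3, 5.6, 5.7]
opening: 0.0186
gripper_force: 40.0
```

Request:
play_rows(deltas=[-2.2,2.7,0,0,10])

```text
t: 18.45
tool_pos: [0.5758, -0.0735, 0.1477]
orientation: [-2.185, -2.253, -0.001]
force: [-8.1, 6.1, 6.6]
opening: 0.018
gripper_force: 40.0
```

Request:
play_rows(deltas=[-2.4,2.5,0,0,10])

```text
t: 18.53
tool_pos: [0.5783, -0.0757, 0.1477]
orientation: [-2.185, -2.253, -0.001]
force: [-6.7, 6.9, 6.4]
opening: 0.018
gripper_force: 40.0
```

Request:
play_rows(deltas=[-2.6,2.3,0,0,10])

```text
t: 18.62
tool_pos: [0.5807, -0.0781, 0.1477]
orientation: [-2.185, -2.253, -0.001]
force: [-7.6, 6.6, 6.7]
opening: 0.0184
gripper_force: 40.0
```

```bash
python3 tf.py "(.5435,-.0625,-7.4,3.3),(.5506,-.0629,-7.1,3.6),(.5575,-.0643,-6.1,3),(.5641,-.0665,-7,5.6),(.5672,-.068,-5.9,5.2),(.5702,-.0696,-7,5.1),(.573,-.0715,-7.3,5.6),(.5758,-.0735,-8.1,6.1),(.5783,-.0757,-6.7,6.9),(.5807,-.0781,-7.6,6.6)"
```

```text
[[90.6  50.5   7.37  3.37]
 [82.5  50.5   7.51  2.64]
 [74.5  50.5   6.68  1.26]
 [66.6  50.7   8.65  2.36]
 [62.7  50.6   7.63  1.92]
 [58.9  50.7   8.63  0.75]
 [55.1  50.6   9.19  0.41]
 [51.2  50.7  10.13 -0.33]
 [47.4  50.7   9.6   0.54]
 [43.6  50.6  10.02 -0.96]]
```

Request:
play_rows(deltas=[-2.7,2.2,0,0,10])

```text
t: 18.7
tool_pos: [0.5829, -0.0806, 0.1477]
orientation: [-2.185, -2.253, -0.001]
force: [-8.5, 7.1, 7.1]
opening: 0.0184
gripper_force: 40.0
```

Request:
play_rows(deltas=[-2.9,2.0,0,0,10])

```text
t: 18.78
tool_pos: [0.585, -0.0833, 0.1476]
orientation: [-2.185, -2.253, -0.001]
force: [-7.6, 9.3, 6.7]
opening: 0.0181
gripper_force: 40.0
```

```bash
python3 -c "
from w import *
s,p,R=tool();print(p[:2].round(4),s['force'].round(2))"
```

```text
[ 0.585  -0.0833] [-7.65  9.35  6.73]
```

Request:
play_rows(deltas=[-1.0,0.6,0,0,10])

```text
t: 18.87
tool_pos: [0.5858, -0.0844, 0.1477]
orientation: [-2.185, -2.253, -0.002]
force: [-7.5, 8.9, 7.5]
opening: 0.0183
gripper_force: 40.0
```

Request:
play_rows(deltas=[0,0,0,0,10,0,0,0,0,10,0,0,0,0,10])

```text
t: 19.12
tool_pos: [0.5858, -0.0845, 0.1477]
orientation: [-2.185, -2.253, -0.002]
force: [-6.6, 7.6, 6.2]
opening: 0.0184
gripper_force: 40.0
```

Request:
play_rows(deltas=[0.8,-0.6,0,0,18,0.7,-0.6,0,0,18,0,0,0,0,18])

```text
t: 19.37
tool_pos: [0.5855, -0.0844, 0.1478]
orientation: [2.187, 2.254, 0.002]
force: [-0.0, 2.9, 1.1]
opening: 0.0182
gripper_force: 15.6
```

Request:
play_rows(deltas=[0,0,0,0,50,0,0,0,0,50,0,0,0,0,50,0,0,0,0,50,0,0,0,0,50,0,0,0,0,50])

```text
t: 19.87
tool_pos: [0.585, -0.0849, 0.1476]
orientation: [-2.188, -2.254, 0.0]
force: [0.0, 0.5, -0.4]
opening: 0.0493
gripper_force: 0.0
```

Request:
play_rows(deltas=[0,0,-10,0,50,0,0,-15,0,50,0,0,-15,0,50,0,0,-15,0,50,0,0,-15,0,50,0,0,-15,0,50,0,0,0,0,50,0,0,0,0,50,0,0,0,0,50])

```text
t: 20.62
tool_pos: [0.5848, -0.0848, 0.232]
orientation: [-2.188, -2.254, 0.001]
force: [0.3, -0.6, -0.3]
opening: 0.0501
gripper_force: 0.0
```

```bash
python3 -c "
from w import *
s,p,R=tool();print(p.round(4),s['force'].round(2),s['t'])
c=robot.read_camera('side');e=robot.read_camera('scene')
cv2.imwrite('pics/end.png',np.hstack([cv2.resize(c['pixels'][210:315,220:330],(400,382)),cv2.resize(e['pixels'][180:285,250:360],(400,382))]))"
```

```text
[ 0.5848 -0.0848  0.232 ] [ 0.33 -0.59 -0.33] 20.6167
```

View pics/end.png

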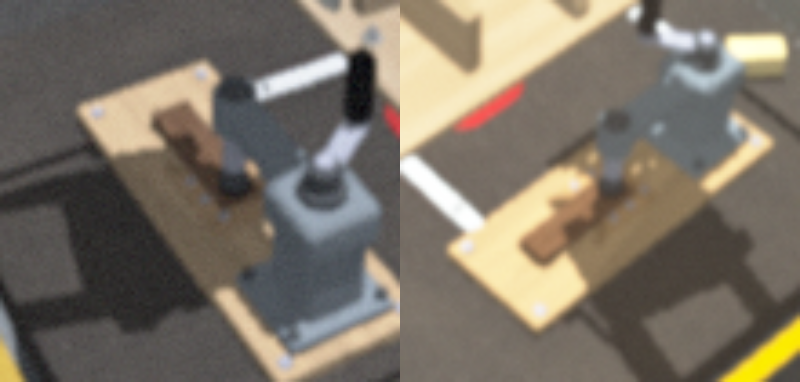

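The foot is down on the offcut, at (232,180) on the left and (613,190) on the right, and the offcut is still seated. The gripper is clear, so I'll hand the job in.

```bash
python3 -c "
from plant import robot
print(robot.close_job())"
```

```text
the job is handed in; nothing more can be done
None
```

The job is handed in: the offcut is home against the end stop (about 17 N at the wrist on the final push), the foot bears on it with an estimated 43 N, and the arm is clear; the hand-in returned no verdict.

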